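# Clear the die bed and hold its lifter down with the setting knob

### The arm

A 6-joint arm with a two-finger parallel gripper is mounted at the origin on the work surface. World frame = base frame: x ahead of the robot, y to its left, z up, the work surface at z = 0. Lengths are in mm, angles in rad, forces in N, time in s.
With the tool pointing down it reaches from about 350 to 975 mm from the base axis. Payload 7.1 kg.
Tool frame: the origin (TCP) lies midway between the tips of the shut fingers; the grasp point (between the pads) lies 19 mm behind it (ctrl.grip_point_offset is the distance from the TCP to the grasp point, in mm); z points along the fingers, y is the line along which they close (so a half turn about z gives the same grasp; the last joint's range is limited). The gripper opens to 88 mm and grips with 3 to 60 N. Pads are 20 mm wide; open, the fingers measure 115 mm over their backs; the gripper's body (75 mm by 178 mm) begins 61 mm behind the grasp point.
Start: joints at [1.235, 0.423, 1.63, -0, 1.089, -0.019], TCP at [194.673, 593.892, 222.675] pointing down, gripper open.
Joint ranges: [-3, 3], [-0.9, 2.11], [0.09, 2.58], [-1.31, 4.45], [0.11, 2.69], [-2.54, 2.54]. Speed limits (rad/s): [2.39, 2.39, 3.01, 3.14, 3.14, 3.14].

### API

Orientations are given as a rotation vector (axis times angle).
In Python, from workcell import get_obs, optics, close_job, spotter, ctrl gives the robot as it stands. The module is installed in compiled form; this text tells all that it offers.
- The arm moves only by the tool move_arm, never from a script. Its argument "rows" is a list of rows, each a list of 5 numbers: the shift along the tool's x, y, z in cm, then the turn about the tool's z in degrees, then the opening in per cent of the stroke, from 0 (shut) to 100 (fully open). A call has 1 to 10 rows; each row shifts and turns the commanded pose from where the row before left it, along the tool's axes as they then stand; what a row does not reach is not made up. A row lasts 1/8 s, in which the tool goes at most 62.5 mm and 10.7 degrees, less where a joint would pass 70% of its speed; a pose out of reach is approached as far as the arm can. A call with a gripper value outside its range is refused whole. The fingers move at their own pace and stop on an object; the grip force is fixed at half the most. Time passes only in rows, so rows that do not move let the fingers close. It gives the time, the measured TCP pose, the force, the opening and the grip force at its end, in the units of the state.
- get_obs(): the state, without advancing time (a new reading comes with each control period).
- optics.get_image(name): name is "scene" or "side" or "wrist"; returns the picture (400x640x3 uint8, blue, green, red); there is no depth.
- optics.calibration(name): a dict with "camera_matrix" (3x3 intrinsics, pixels), "xyz" and "orientation" of the camera in the world. Camera axes: x right, y down, z forward; pixel columns grow to the right and rows downward; lengths in mm; the calibration is good to about 2 mm. The wrist camera is an equidistant fisheye: a pixel r from the principal point sees the ray r / f radians off the axis. A picture is of the moment at which its call begins: read the wrist's pose just before it. calibration takes no time and is no camera call; for the wrist camera it gives the pose at the moment of the call.
- close_job(): hands the job in; it is judged then, once.
Trained networks look in the newest picture that a camera, given by its name, has taken for a name from the list of things; names that differ only in an ending like _2 or _b are one class to them, and where a whole thing is asked for, a point or a joint stands for the part that bears it (a point fixed in the world has none). Each returns a list of dicts, best first, with "conf" (0 to 1); they miss things now and then, are a little off and sometimes report something else, mostly with a low value. They report only what shows in the picture. A call takes as long as a camera call.
- spotter.find_in(camera, label): "point" ([column, row] in pixels, amid what is visible of it).
- spotter.regions_of(camera, label): "region" (400x640 bool, what is visible of it) and "point" ([column, row] in pixels, amid what is visible of it).
The state is a dict: "t": time; "qpos": joint angles; "qvel": joint speeds; "joint_torque": joint torques, N m; "ee_pos": TCP position; "orientation": TCP orientation; "ft_force": force on the tool from outside, world axes, zero at the start; "moment": the same for the moment, N m; "width": finger opening in mm; "grasp_force": force on a finger pad.
Only numpy, scipy, OpenCV 4.12 (cv2) and the standard library are available. Lean on these libraries where they do the work, as an engineer would, in place of code of your own. Each camera call takes 0.05 s, during which the arm holds its last target. There are 200 camera calls.

### The job

Sweep the three scrap pieces off the die bed into the pan at its end with the hand brush (do not push them with the fingers or the knob), then stand the brush back down on the bench on its bristles, clear of the die. Then take the knob with the bar grip, turn it so its flat-sided bore matches the flat on the die's upright spindle, push it fully onto the spindle, and press it well down against the spindle's spring; finish while still holding it pressed down. Leave the other things on the bench where they are.

Things in the scene. Friction and masses are not known exactly. Their poses are not given: they have to be found in the camera images.
- brush: hand brush standing on its bristles. Bristle block 80 mm long (its x) by 32 mm wide (its y), 28 mm high, behaving as a stiff block; on it a wooden board 84 x 34 mm up to 42 mm, then two small posts 16 mm wide carrying a wooden grip bar 84 mm long (x), 22 mm wide (y), between 56 and 78 mm above the bottom. Mass 0.1 to 0.2 kg. Origin at the centre of its underside. It sweeps sideways, along its y
- knob: setting knob: aluminium dial 68 mm across, 20 mm high; on it a black bar grip 18 mm wide (y), 20 to 54 mm above the underside, along x from 28 mm behind the axis to a pointed nose 36 mm in front (+x; narrowing from x = 18). In the underside, on the axis, a D bore 16 mm deep, 20.4 mm across, its flat on the nose side (+x), 6.2 mm from the axis. 0.06 to 0.13 kg. Origin on the axis at the underside
- shaft_top (a point): centre of the top end of the upright D-shaft (on its axis), 28 mm above the die bed when not pressed. Shaft 18 mm in diameter with one flat, 5 mm from the axis, facing this frame's +x; the top edge is chamfered 2.5 mm. It does not turn. Fully home, the knob's bore roof rests on this point (knob origin 16 mm below it) and the knob's x points the way of this x. It stands in a 3 mm high brass collar, 32 mm across
- shaft (a joint): how far the spindle is pressed down, in m: 0 when free, 0.008 at its stop. Its spring pushes up with 3.4 N at 0 and 8.4 N at the stop; the knob's weight alone does not move it
- bed (a point): centre of the swept lane on the die bed, on its top face (30 mm above the bench). The lane runs along this frame's y; the bed ends 100 mm away either way, with no wall at the ends. Scrap lies within 36 mm of the lane's middle line in x and from -62 to 62 mm in y. At x = +49 mm stands a rail 14 mm high all along (behind it two pillars 50 mm high, at x = 61 mm and beyond); the D-shaft's axis stands at about x = -58 mm, y = -10 mm
- pan (a point): centre of the floor of the scrap pan fixed to the die at the bed's +y end: 164 mm (x) by 134 mm (y) inside, floor 27 mm below the bed top and 3 mm above the bench; walls below the bed top except the far one, which is 45 mm above the bench. The pan's axes are those of the bed
- die: the fixed dark steel die block that carries bed and pan; 170 x 200 x 30 mm, plus the pan. Origin on the bench; its axes are those of the bed
- slug_round: one of the three loose steel scrap pieces on the die bed, a disc 22 mm across; 14 mm high; origin under its centre
- slug_block: one of the three loose steel scrap pieces on the die bed, a block 20 x 16 mm; 14 mm high; origin under its centre
- slug_step: one of the three loose steel scrap pieces on the die bed, a stepped block 20 x 18 mm; 14 mm high; origin under its centre
- oil_can: bystander: aluminium can, 56 mm across, 120 mm tall, standing; origin under its centre
- bearing: bystander: steel ring lying flat, 52 mm across, 16 mm high
- wrench: bystander: steel wrench lying flat, 180 mm long
- screwdriver: bystander: wood-handled screwdriver lying flat, 180 mm long
- bolt: bystander: dark hex-head bolt standing on its head, 30 mm across, 42 mm tall
- mug: bystander: white mug, 76 mm across, 90 mm tall
- round_knob: bystander: plain black round mushroom knob, 56 mm across, 44 mm tall, with no bar on it: not the one wanted

How it is judged:
By the outcome, as a careful person would: the job done as asked, in the order asked, and still so for the second after the job is handed in, while the arm keeps its last pose, push and grip.
It also fails if it takes over 64 s, if anything falls off the work surface, if the arm or the gripper's body presses on something with over 40 N, if the wrist force passes 120 N, or if a joint passes its speed limit or range.

## Working session

There is one attempt and no reset: what is moved stays moved. The work goes in short steps, Python scripts to look and compute and a tool call to move; the robot and the scene stay as the last step left them, time stands still between calls to the robot, and variables do not carry over. Pictures are saved under pics/ and viewed, at most 10 in all, crops included, and the job is handed in when it is done.

Besides the shell and the picture viewer there is one more tool, called as a command line: name --pt "numbers of a row" for each row, then --argument value for the rest. move_arm: Moves the arm, as the interface text tells. Its arguments: {"type":"object","properties":{"rows":{"type":"array","items":{"type":"array","items":{"type":"number"}}}},"required":["rows"]}

```bash
mkdir -p pics; cat > h.py <<'E'
import numpy as np, cv2
from scipy.spatial.transform import Rotation as R
from workcell import get_obs, optics, close_job, spotter, ctrl
def cal(n):
    c=optics.calibration(n); o=np.array(c["orientation"]); 
    Rm=o if o.shape==(3,3) else R.from_rotvec(o).as_matrix()
    return np.array(c["camera_matrix"]),np.array(c["xyz"]),Rm
def ray(n,px,c=None):
    K,t,Rm=c or cal(n); u=(px[0]-K[0,2])/K[0,0]; v=(px[1]-K[1,2])/K[1,1]
    if n=="wrist":
        r=np.hypot(u,v)+1e-12; d=np.array([u/r*np.sin(r),v/r*np.sin(r),np.cos(r)])
    else: d=np.array([u,v,1.])
    return t,Rm@d
def at_z(n,px,z,c=None):
    t,d=ray(n,px,c); return t+d*(z-t[2])/d[2]
def proj(n,P,c=None):
    K,t,Rm=c or cal(n); p=(np.atleast_2d(P)-t)@Rm
    if n=="wrist":
        rr=np.hypot(p[:,0],p[:,1])+1e-12; th=np.arctan2(rr,p[:,2]); a=p[:,:2]/rr[:,None]*th[:,None]
    else: a=p[:,:2]/p[:,2:]
    return a*[K[0,0],K[1,1]]+[K[0,2],K[1,2]]
E
python3 - <<'E'
from h import *
o=get_obs(); print(o)
for n in ["scene","side","wrist"]:
    im=optics.get_image(n); cv2.imwrite(f"pics/{n}0.png",im)
    print(n,cal(n))
for n in ["scene","side"]:
  for l in ["brush","knob","die","shaft_top","slug_round","slug_block","slug_step","oil_can","mug","bearing","wrench","screwdriver","bolt","round_knob"]:
    print(n,l,[(np.round(d["point"]).tolist(),round(d["conf"],2)) for d in spotter.find_in(n,l)][:3])
E
```

```text
{'t': 0.0, 'qpos': array([ 1.23498560e+00,  4.23828682e-01,  1.63071826e+00, -6.50283112e-06,
        1.08857605e+00, -1.90489723e-02]), 'qvel': array([-2.12277539e-04, -9.40464453e-04,  5.14157449e-04, -9.66843119e-04,
       -3.76279873e-04, -8.39886058e-05]), 'joint_torque': array([-2.49952527e-04, -5.44649148e+01, -2.73659384e+01,  6.42934721e-02,
        2.29060685e-02, -1.43394800e-04]), 'ee_pos': array([194.5009831 , 593.36705299, 221.89817942]), 'orientation': array([-4.95444070e-01, -3.10201105e+00,  2.36751652e-03]), 'ft_force': array([-0.16288218,  0.02887176, -0.45116329]), 'moment': array([-0.0125856 ,  0.04418675,  0.00326523]), 'grasp_force': 0.0, 'width': 87.21073914312457}
scene (array([[456.94591827,   0.        , 330.06124642],
       [  0.        , 456.94591827, 193.48108948],
       [  0.        ,   0.        ,   1.        ]]), array([ 920.10391497, -720.64151603,  824.54166243]), array([[ 0.88723448,  0.32195819, -0.33039053],
       [ 0.46091859, -0.64849454,  0.60581258],
       [-0.01921013, -0.68978095, -0.72376323]]))
side (array([[367.39456723,   0.       
[... 1174 characters left out ...]
.0, 344.0], 0.85)]
scene bolt [([352.0, 144.0], 0.74), ([226.0, 232.0], 0.68)]
scene round_knob [([360.0, 288.0], 0.87)]
side brush [([355.0, 204.0], 0.56)]
side knob [([377.0, 166.0], 0.84)]
side die [([277.0, 312.0], 0.61)]
side shaft_top [([406.0, 147.0], 0.7), ([394.0, 256.0], 0.43)]
side slug_round [([311.0, 158.0], 0.72), ([286.0, 274.0], 0.43)]
side slug_block [([303.0, 252.0], 0.64)]
side slug_step []
side oil_can [([249.0, 187.0], 0.68)]
side mug [([348.0, 133.0], 0.58)]
side bearing [([391.0, 257.0], 0.82), ([279.0, 312.0], 0.3)]
side wrench [([286.0, 189.0], 0.68)]
side screwdriver [([410.0, 147.0], 0.82)]
side bolt [([413.0, 202.0], 0.67)]
side round_knob [([312.0, 157.0], 0.54)]
```

```bash
python3 - <<'E'
import cv2
a=cv2.imread("pics/scene0.png")[60:360,150:480]; cv2.imwrite("pics/s0c.png",cv2.resize(a,(660,600),interpolation=cv2.INTER_CUBIC))
b=cv2.imread("pics/side0.png")[110:400,170:470]; cv2.imwrite("pics/d0c.png",cv2.resize(b,(600,580),interpolation=cv2.INTER_CUBIC))
E
```

```text
(no output)
```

View pics/s0c.png

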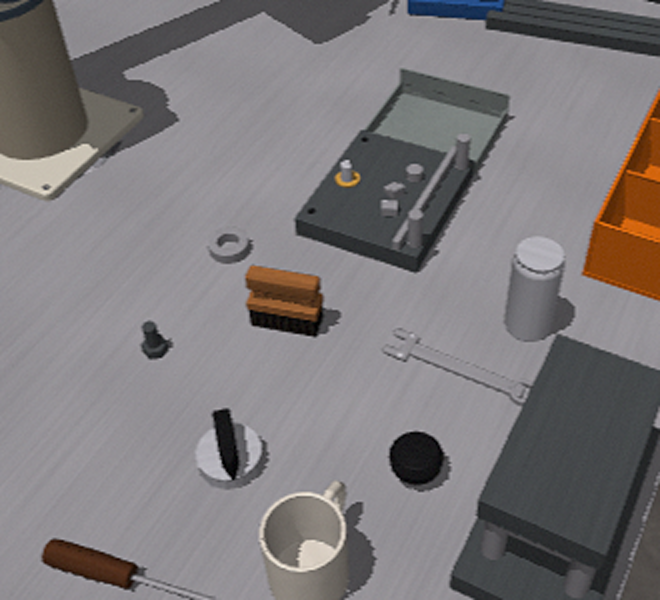

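View pics/d0c.png

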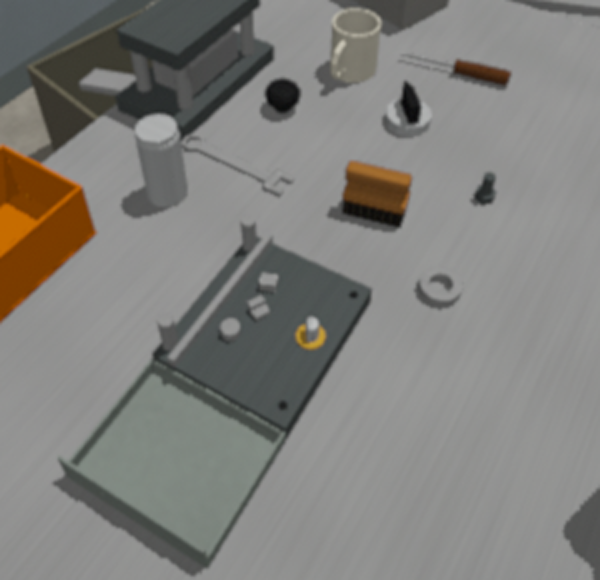

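The scene crop shows the brush at about (293,209) full-frame, the bar knob at (265,287), the die with three slugs at (345–358,145–165) and the spindle at (324,145). The side crop agrees: spindle at (326,275), knob at (375,165). The pan lies toward the robot's left. Next I'll fit poses.

```bash
cat >> h.py <<'E'
from scipy.optimize import minimize
def box(x0,x1,y0,y1,z0,z1): return np.array([[x,y,z] for x in(x0,x1) for y in(y0,y1) for z in(z0,z1)],float)
def cyl(r,z0,z1,cx=0,cy=0):
    a=np.linspace(0,2*np.pi,24,endpoint=False); return np.array([[cx+r*np.cos(t),cy+r*np.sin(t),z] for t in a for z in(z0,z1)])
BRUSH=[box(-42,42,-17,17,0,42),box(-42,42,-11,11,56,78),box(-35,-19,-8,8,42,56),box(19,35,-8,8,42,56)]
BAR=[np.array([[x,y,z] for z in(20,54) for x,y in((-28,9),(-28,-9),(18,9),(18,-9),(36,0))],float)]
DIAL=[cyl(34,0,20)]
def place(P,q,z=0): c,s=np.cos(q[2]),np.sin(q[2]); return P@np.array([[c,s,0],[-s,c,0],[0,0,1]])+[q[0],q[1],z]
def sil(n,parts,q,z,c,s=4):
    m=np.zeros((400*s,640*s),np.uint8)
    for P in parts:
        cv2.fillConvexPoly(m,cv2.convexHull(np.round((proj(n,place(P,q,z),c)+.5)*s-.5).astype(np.int32)),1)
    return cv2.resize(m.astype(np.float32),(640,400),interpolation=cv2.INTER_AREA)
def fit(views,parts,q0,z=0,yaws=None):
    # views: list of (name,calib,mask)
    def cost(p):
        q=(p[0],p[1],p[2]/40); s=0
        for n,c,m in views:
            a=sil(n,parts,q,z,c); s+=1-np.minimum(a,m).sum()/np.maximum(a,m).sum()
        return s/len(views)
    best=None
    for y in (yaws if yaws is not None else [q0[2]]):
        p0=np.array([q0[0],q0[1],y*40]); S=np.vstack([p0,p0+[10,0,0],p0+[0,10,0],p0+[0,0,12]])
        r=minimize(cost,p0,method="Nelder-Mead",options=dict(initial_simplex=S,maxiter=120,xatol=.1,fatol=1e-4))
        if best is None or r.fun<best.fun: best=r
    return best.x[0],best.x[1],best.x[2]/40,best.fun
E
python3 - <<'E'
from h import *
S=lambda u,v:(150+u/2,60+v/2); D=lambda u,v:(170+u/2,110+v/2)
cs,cd=cal("scene"),cal("side")
src=np.array([(85,-100),(-85,-100),(-85,100),(85,100)],float)
w=np.array([at_z("side",D(*p),30,cd)[:2] for p in [(270,240),(371,291),(286,430),(157,357)]]); print(w)
ws=np.array([at_z("scene",S(*p),30,cs)[:2] for p in [(298,218),(363,133)]]); print("scene -x corners",ws)
A,B=src-src.mean(0),w-w.mean(0); 
th=np.arctan2((A[:,0]*B[:,1]-A[:,1]*B[:,0]).sum(),(A*B).sum()); print("bed",w.mean(0),th,np.degrees(th))
for nm,s,d,z in [("shaft",S(346,162),D(313,319),58)]:
    print(nm,at_z("scene",s,z,cs),at_z("side",d,z,cd))
for k,p in dict(round=(231,326),step=(259,305),block=(269,281)).items():
    e=at_z("side",D(*p),40,cd)[:2]; v=e-w.mean(0); print(k,e,"bed frame",v@[np.cos(th),np.sin(th)],v@[-np.sin(th),np.cos(th)])
V=[]
V2=[]
for n,c in (("scene",cs),("side",cd)):
    im=optics.get_image(n)
    r=spotter.regions_of(n,"brush"); V.append((n,c,r[0]["region"].astype(np.float32)))
    r=spotter.regions_of(n,"knob"); print([(x["point"],x["conf"],x["region"].sum()) for x in r])
    tgt=np.array([264,288]) if n=="scene" else np.array([377,166])
    m=min(r,key=lambda x:np.linalg.norm(np.array(x["point"])-tgt))["region"]; V2.append((n,c,m.astype(np.float32)))
g=at_z("side",(355,204),40,cd); print("brush guess",g)
q=fit(V,BRUSH,(g[0],g[1],0),0,[-.8,-.4,0,.4,.8,1.2]); print("brush",q)
g=at_z("side",(377,166),30,cd)
print("knob",fit(V2,BAR+DIAL,(g[0],g[1],0),0,np.arange(0,6.2,.7)))
E
```

```text
[[577.19235696  -8.01089473]
 [435.17866238  -6.85419458]
 [426.88197482 188.53898307]
 [589.29452739 193.16637341]]
scene -x corners [[447.26319846 -14.51032538]
 [441.89454119 175.47778819]]
bed [507.13688039  91.71006679] -0.0013052845314218255 -0.07478729471418188
shaft [466.68452512  80.31841358  58.        ] [462.99505685  78.34732642  58.        ]
round [540.53258957 123.84399222] bed frame 33.35373683520691 32.17748894043127
step [530.13375474  84.4829499 ] bed frame 23.006288200222965 -7.197093278650242
block [539.16249194  50.69984944] bed frame 32.07911425829443 -40.968379889688336
[([261.7, 289.2], 0.75, np.int64(974))]
[([373.1, 167.1], 0.69, np.int64(406))]
brush guess [ 511.04675377 -144.16743727   40.        ]
brush (np.float64(502.91428688512485), np.float64(-143.31358151993288), np.float64(0.22865571141790353), np.float64(0.09367230534553528))
knob (np.float64(549.0056293338646), np.float64(-336.3505639891737), np.float64(5.3609133619771665), np.float64(0.07801070809364319))
```

```bash
cat >> h.py <<'E'
def togo(x,y,z,yaw=None):
    """shift in tool axes (cm), turn about tool z (deg) so that tool y axis is along world angle yaw (mod pi)"""
    o=get_obs(); Rm=R.from_rotvec(o["orientation"]).as_matrix(); d=Rm.T@(np.array([x,y,z])-o["ee_pos"])/10
    print("t",round(o["t"],2),"pos",np.round(o["ee_pos"],1),"toolx",round(np.degrees(np.arctan2(Rm[1,0],Rm[0,0])),1),"tooly",round(np.degrees(np.arctan2(Rm[1,1],Rm[0,1])),1),"z",np.round(Rm[:,2],3),"q6",round(o["qpos"][5],2),"F",np.round(o["ft_force"],1),"w",round(o["width"],1))
    print("shift cm",np.round(d,2))
    if yaw is not None:
        t=-(np.degrees(yaw)-np.degrees(np.arctan2(Rm[1,1],Rm[0,1]))); t=(t+90)%180-90; print("turn deg",round(t,1))
E
python3 - <<'E'
from h import *
togo(500,0,240,.23+np.pi/2)
E
```

```text
t 1.85 pos [194.7 593.9 222.7] toolx 161.8 tooly 71.8 z [-0.  0. -1.] q6 -0.02 F [ 0.3 -0.1 -0.6] w 87.7
shift cm [-47.52 -46.92  -1.73]
turn deg -31.3
```

move_arm --pt "-4.5 -3.9 0.7 0 100" --pt "-4.5 -3.9 0.7 0 100" --pt "-4.5 -3.9 0.7 0 100" --pt "-4.5 -3.9 0.7 0 100" --pt "-4.5 -3.9 0.7 0 100" --pt "-4.5 -3.9 0.7 0 100" --pt "-4.5 -3.9 0.7 0 100" --pt "-4.5 -3.9 0.7 0 100" --pt "-4.5 -3.9 0.7 -9 100" --pt "-4.5 -3.9 0.7 -9 100"

```text
t: 3.1
ee_pos: [508.8, 87.1, 152.8]
orientation: [-0.001, 3.141, 0.0]
ft_force: [0.2, 1.0, 0.6]
width: 88.0
grasp_force: 0.0
```

move_arm --pt "0 0 0 0 100" --pt "0 0 0 0 100"

```text
t: 3.35
ee_pos: [507.7, 88.8, 152.6]
orientation: [-0.01, -3.141, -0.0]
ft_force: [0.3, -0.0, 0.2]
width: 87.8
grasp_force: 0.0
```

```bash
python3 - <<'E'
from h import *
togo(503,-143,200,.23+np.pi/2)
c=cal("wrist"); im=optics.get_image("wrist"); cv2.imwrite("pics/w1.png",im); np.savez("w1.npz",K=c[0],t=c[1],R=c[2])
for l in ["shaft_top","slug_round","slug_block","slug_step"]:
    r=spotter.find_in("wrist",l); print(l,[(d["point"],round(d["conf"],2),np.round(at_z("wrist",d["point"],58 if l=="shaft_top" else 44,c)[:2],1)) for d in r][:2])
print(c)
E
```

```text
t 3.35 pos [507.7  88.8 152.6] toolx 179.6 tooly 89.6 z [-0.001  0.    -1.   ] q6 -1.41 F [ 0.3 -0.   0.2] w 87.8
shift cm [  0.33 -23.19  -4.75]
turn deg -13.5
shaft_top []
slug_round [([356.8, 230.7], 0.91, array([538.3, 123.8]))]
slug_block [([277.8, 234.8], 0.97, array([542.2,  48.3]))]
slug_step [([316.0, 223.8], 0.9, array([530.9,  85. ])), ([154.0, 70.5], 0.48, array([378.5, -67.6]))]
(array([[309.70691629,   0.        , 320.09394588],
       [  0.        , 309.70691629, 202.03008089],
       [  0.        ,   0.        ,   1.        ]]), array([425.99689255,  89.65308944, 315.53955078]), array([[ 5.00487347e-03,  9.55768029e-01,  2.94078945e-01],
       [ 9.99987006e-01, -4.49864529e-03, -2.39781565e-03],
       [-9.68798674e-04,  2.94087125e-01, -9.55778125e-01]]))
```

View pics/w1.png

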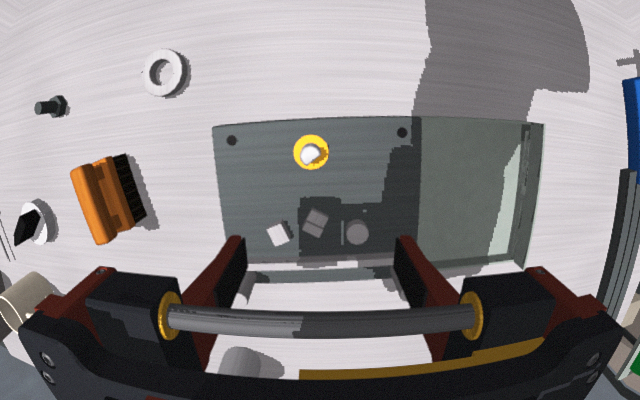

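The wrist view shows the bed from column 212 to 412, the collar and spindle at (311,153), the slugs at (278,235), (316,223) and (357,232), and the brush at (110,198). I'll zoom on the spindle and fit the bed's edges.

```bash
python3 - <<'E'
from h import *
f=np.load("w1.npz"); c=(f["K"],f["t"],f["R"]); im=cv2.imread("pics/w1.png")
for k,p,z in [("-x-y",(212.5,126.5),30),("-x+y",(412,118),30),("bolt-",(232,140),30),("bolt+",(402.5,132),30),("collar",(311,152.5),33),("rail L",(219,263),44),("rail R",(398,262),44)]:
    print(k,np.round(at_z("wrist",p,z,c)[:2],1))
hsv=cv2.cvtColor(im,cv2.COLOR_BGR2HSV)[125:180,285:340]
m=((hsv[...,1]>120)&(hsv[...,0]>15)&(hsv[...,0]<40)).astype(np.uint8)
cn=max(cv2.findContours(m,cv2.RETR_EXTERNAL,cv2.CHAIN_APPROX_NONE)[0],key=cv2.contourArea); e=cv2.fitEllipse(cv2.convexHull(cn)); print("collar ell",e, at_z("wrist",(e[0][0]+285,e[0][1]+125),33,c))
# rectified top view at z=58 around shaft, 10px/mm
g=np.array([[465+ (r-250)/8., 79+(cc-250)/8.,58] for r in range(500) for cc in range(500)])
uv=proj("wrist",g,c).astype(np.float32).reshape(500,500,2)
cv2.imwrite("pics/sh.png",cv2.remap(im,uv,None,cv2.INTER_CUBIC))
E
```

```text
-x-y [438.2 -13.1]
-x+y [431.9 175.5]
bolt- [452.1   6. ]
bolt+ [445.5 166.5]
collar [465.3  80.8]
rail L [574.8 -15.5]
rail R [573.4 167.5]
collar ell ((25.663787841796875, 26.694618225097656), (35.09515380859375, 35.465152740478516), 81.48235321044922) [464.59518682  80.53831185  33.        ]
```

View pics/sh.png

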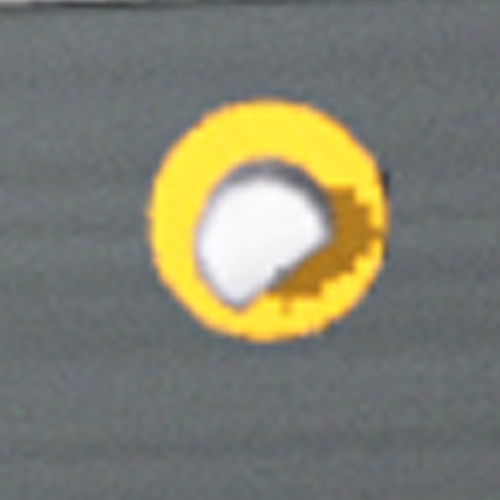

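The rectified view shows the spindle's flat running from (240,308) to (330,237), so its normal points to about +38° world yaw. The axis is near (464.5,80.7) and the bed yaw is about 2°. On to the brush.

move_arm --pt "0.1 -5.8 -0.3 0 100" --pt "0.1 -5.8 -0.3 0 100" --pt "0.1 -5.8 -0.3 0 100" --pt "0.0 -5.8 -0.3 0 100" --pt "0 0 0 -7 100" --pt "0 0 0 -6.5 100" --pt "0 0 0 0 100"

```text
t: 4.47
ee_pos: [504.1, -142.5, 164.9]
orientation: [-0.362, 3.121, -0.0]
ft_force: [0.4, -0.6, -0.3]
width: 87.9
grasp_force: 0.0
```

```bash
python3 - <<'E'
from h import *
c=cal("wrist"); im=optics.get_image("wrist"); cv2.imwrite("pics/w2.png",im)
r=spotter.regions_of("wrist","brush"); print([(x["point"],x["conf"],x["region"].sum()) for x in r])
q=fit([("wrist",c,r[0]["region"].astype(np.float32))],BRUSH,(503,-143,.23),0,[.1,.23,.35]); print(q)
a=sil("wrist",BRUSH,q,0,c); im[...,2]=np.maximum(im[...,2],(np.abs(a-.5)<.45)*255); im[...,1]=np.where(r[0]["region"]^cv2.erode(r[0]["region"].astype(np.uint8),np.ones((3,3))).astype(bool),255,im[...,1])
p=np.array(r[0]["point"]).astype(int); y0=max(p[1]-90,0);x0=max(p[0]-120,0)
cv2.imwrite("pics/w2c.png",cv2.resize(im[y0:y0+180,x0:x0+240],None,fx=3,fy=3))
togo(q[0],q[1],50,q[2]+np.pi/2)
E
```

```text
[([315.6, 195.4], 0.58, np.int64(3487)), ([515.9, 232.0], 0.34, np.int64(17202))]
(np.float64(503.26167364865603), np.float64(-145.75025913284233), np.float64(0.24546306773634735), np.float64(0.04109257459640503))
t 4.58 pos [ 504.2 -142.4  164.8] toolx -166.8 tooly 103.2 z [ 0. -0. -1.] q6 -2.1 F [ 1.1 -0.1 -0.2] w 87.9
shift cm [ 0.17 -0.3  11.48]
turn deg -0.9
```

View pics/w2c.png

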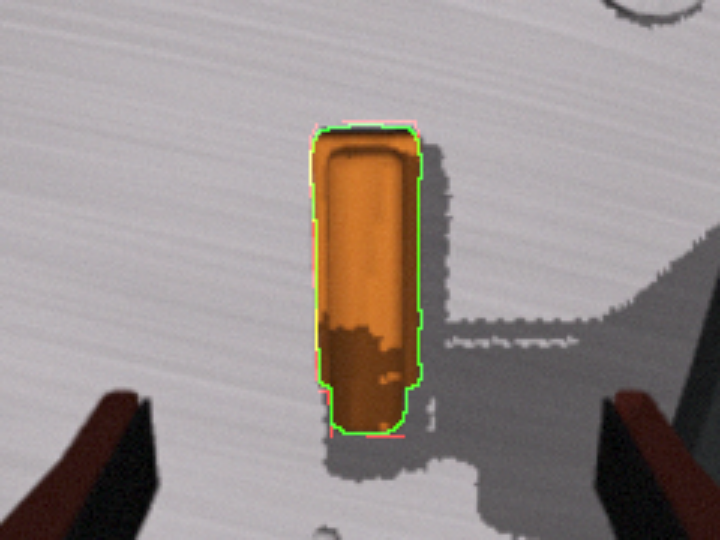

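The fitted outline lies on the brush between the fingers, so I can grasp it.

move_arm --pt "0.2 -0.3 3 -0.9 100" --pt "0 0 4 0 100" --pt "0 0 3 0 100" --pt "0 0 1.6 0 100" --pt "0 0 0 0 100" --pt "0 0 0 0 0" --pt "0 0 0 0 0" --pt "0 0 0 0 0" --pt "0 0 0 0 0" --pt "0 0 0 0 0"

```text
t: 5.82
ee_pos: [502.9, -146.5, 48.9]
orientation: [-0.387, 3.117, -0.0]
ft_force: [-0.3, -0.2, -0.1]
width: 41.5
grasp_force: 0.0
```

move_arm --pt "0 0 0 0 0" --pt "0 0 0 0 0"

```text
t: 6.08
ee_pos: [502.9, -146.4, 48.7]
orientation: [0.387, -3.118, -0.0]
ft_force: [0.7, -1.2, -1.5]
width: 21.6
grasp_force: 30.0
```

```bash
python3 - <<'E'
from h import *
b=np.radians(2); y=np.array([-np.sin(b),np.cos(b)]); x=np.array([np.cos(b),np.sin(b)])
cen=np.array([464.5,80.7])+58*x+10*y; print(cen)
s=cen+2*x-97*y; e=cen+2*x+116*y; print(s,e)
togo(s[0],s[1],120,b+np.pi/2)
E
```

```text
[522.115673    92.71807908]
[527.49970583  -4.15303215] [520.06611304 208.71721401]
t 6.08 pos [ 502.9 -146.4   48.7] toolx -165.8 tooly 104.2 z [-0.  0. -1.] q6 -2.12 F [ 0.7 -1.2 -1.5] w 21.6
shift cm [-5.87 13.19 -7.13]
turn deg 12.2
```

move_arm --pt "0 0 -4 0 0" --pt "0 0 -4 0 0" --pt "-1.5 3.3 0 0 0" --pt "-1.5 3.3 0 0 0" --pt "-1.5 3.3 0 0 0" --pt "-1.4 3.3 0 0 0" --pt "0 0 0 6 0" --pt "0 0 0 6.2 0" --pt "0 0 0 0 0" --pt "0 0 0 0 0"

```text
t: 7.32
ee_pos: [527.6, -4.1, 128.6]
orientation: [0.057, -3.141, -0.0]
ft_force: [0.2, 0.3, -2.0]
width: 21.8
grasp_force: 30.0
```

```bash
python3 - <<'E'
from h import *
togo(527.5,-4.2,81,np.radians(92))
c=cal("wrist"); im=optics.get_image("wrist"); cv2.imwrite("pics/w3.png",im)
E
```

```text
t 7.33 pos [527.6  -4.1 128.6] toolx -177.9 tooly 92.1 z [-0.  0. -1.] q6 -1.64 F [ 0.2  0.3 -2. ] w 21.8
shift cm [ 0.01 -0.01  4.76]
turn deg 0.1
```

View pics/w3.png

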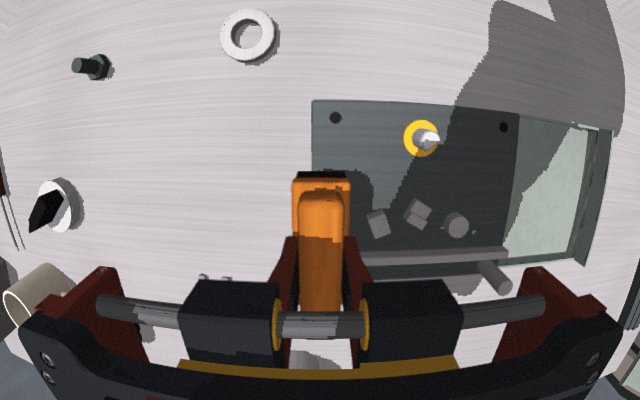

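The picture shows the brush held squarely over the bed's -y end, with the rail's inner edge running from about (360,255) to (506,247) and the slugs at (378,224), (417,212) and (456,225). I'll check the rail clearance.

```bash
python3 - <<'E'
from h import *
c=cal("wrist"); b=np.radians(2); X=np.array([np.cos(b),np.sin(b)]); Y=np.array([-X[1],X[0]]); cen=np.array([522.1,92.7])
im=cv2.imread("pics/w3.png")
for u in (400,440,480,500): print(u,im[228:272:2,u,1])
for k,p,z in [("L top",(312,101),30),("L low",(313,172),30),("-x+y",(520,113),30),("rail",(400,252),44),("rail",(500,247),44),("collar",(421,138.5),33)]:
    w=at_z("wrist",p,z,c)[:2]-cen; print(k,np.round([w@X,w@Y],1))
E
```

```text
400 [ 48  50  47  54  51  45  49  50  53  50  53  54  74  73  83 109 108 109
  95  47  51  43]
440 [ 65  45  50  51  48  51  51  52  51  55  56  70  73  81 107 108 108 109
  52  52  46  49]
480 [ 47  51  49  54  48  48  50  51  50  55  73  73  78 107 107 109  90  73
  65  65  68  64]
500 [ 45  49  46  50  50  47  46  50  49  68  74  75  98 100 110 104  83  82
  77 147 185 106]
L top [ -86.7 -103.7]
L low [ -26. -103.]
-x+y [-89.2  95.7]
rail [ 44.1 -24. ]
rail [43.5 83.9]
collar [-57.4 -10. ]
```

move_arm --pt "0 0 2.5 0 0" --pt "0 0 1.5 0 0" --pt "0 0 0.7 0 0" --pt "0 0.5 0 0 0" --pt "0 1 0 0 0" --pt "0 1 0 0 0" --pt "0 1 0 0 0" --pt "0 1 0 0 0" --pt "0 1 0 0 0" --pt "0 1 0 0 0"

```text
t: 8.62
ee_pos: [525.6, 61.7, 81.8]
orientation: [-0.054, 3.141, -0.0]
ft_force: [-0.4, -1.5, -1.5]
width: 21.9
grasp_force: 30.0
```

move_arm --pt "0 1 0 0 0" --pt "0 1 0 0 0" --pt "0 1 0 0 0" --pt "0 1 0 0 0" --pt "0 1 0 0 0" --pt "0 1 0 0 0" --pt "0 1 0 0 0" --pt "0 1 0 0 0" --pt "0 1 0 0 0" --pt "0 1 0 0 0"

```text
t: 9.88
ee_pos: [522.1, 161.6, 81.7]
orientation: [0.054, -3.141, -0.0]
ft_force: [0.1, -0.5, -1.1]
width: 21.9
grasp_force: 30.0
```

move_arm --pt "0 1 0 0 0" --pt "0 1 0 0 0" --pt "0 1 0 0 0" --pt "0 1 0 0 0" --pt "0 1 0 0 0" --pt "0 0 0 0 0" --pt "0 0 -2 0 0" --pt "0 0 -3 0 0"

```text
t: 10.88
ee_pos: [519.5, 210.3, 131.3]
orientation: [0.054, -3.139, 0.002]
ft_force: [0.1, 0.2, -1.5]
width: 22.0
grasp_force: 30.0
```

```bash
python3 - <<'E'
from h import *
togo(502.9,-146.4,129,np.radians(104.2))
for n in ("scene","side","wrist"):
    im=optics.get_image(n); cv2.imwrite(f"pics/{n}4.png",im)
    for l in ["slug_round","slug_block","slug_step"]: print(n,l,[(d["point"],round(d["conf"],2)) for d in spotter.find_in(n,l)][:2])
b=cv2.imread("pics/side4.png")[200:400,170:370]; cv2.imwrite("pics/d4c.png",cv2.resize(b,None,fx=3,fy=3))
E
```

```text
t 10.88 pos [519.5 210.3 131.3] toolx -178.0 tooly 92.0 z [-0.002 -0.001 -1.   ] q6 -1.24 F [ 0.1  0.2 -1.5] w 22.0
shift cm [  2.88 -35.6    0.28]
turn deg -12.2
scene slug_round []
scene slug_block []
scene slug_step []
side slug_round [([256.6, 317.8], 0.68)]
side slug_block [([392.6, 257.6], 0.64), ([263.0, 311.1], 0.47)]
side slug_step [([277.0, 315.9], 0.37)]
wrist slug_round []
wrist slug_block [([67.4, 67.3], 0.5)]
wrist slug_step [([77.7, 271.5], 0.4)]
```

View pics/d4c.png

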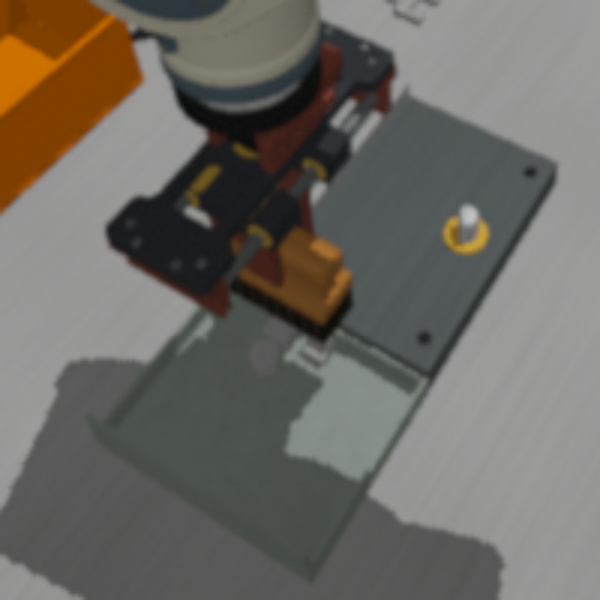

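The slugs lie in the pan beside the brush, at about (265,355) and (315,350) in the crop. I'll return the brush and recheck the pan once the arm is out of the way.

move_arm --pt "0.5 -5.9 0 0 0" --pt "0.5 -5.9 0 0 0" --pt "0.5 -5.9 0 0 0" --pt "0.5 -5.9 0 0 0" --pt "0.5 -5.9 0 0 0" --pt "0.4 -6.1 0 0 0" --pt "0 0 4 0 0" --pt "0 0 2.5 0 0" --pt "0 0 1.2 0 0" --pt "0 0 0 0 0"

```text
t: 12.72
ee_pos: [503.3, -145.6, 54.2]
orientation: [0.054, -3.14, -0.001]
ft_force: [-0.6, 0.5, -1.3]
width: 21.6
grasp_force: 30.0
```

```bash
python3 - <<'E'
from h import *
togo(503,-146,48.9,np.radians(92))
c=cal("side")
im=optics.get_image("side"); b=im[200:400,170:370]; cv2.imwrite("pics/d5c.png",cv2.resize(b,None,fx=3,fy=3))
for l in ["slug_round","slug_block","slug_step"]: print(l,[(np.round(d["point"]),round(d["conf"],2),np.round(at_z("side",d["point"],10,c)[:2])) for d in spotter.find_in("side",l)][:2])
E
```

```text
t 12.72 pos [ 503.3 -145.6   54.2] toolx -178.0 tooly 92.0 z [-0.001  0.    -1.   ] q6 -1.91 F [-0.6  0.5 -1.3] w 21.6
shift cm [ 0.03 -0.04  0.53]
turn deg -0.0
slug_round [(array([259., 318.]), 0.53, array([537., 227.])), (array([406., 145.]), 0.42, array([ 507., -492.]))]
slug_block [(array([262., 311.]), 0.4, array([540., 211.]))]
slug_step [(array([275., 313.]), 0.53, array([513., 201.]))]
```

View pics/d5c.png

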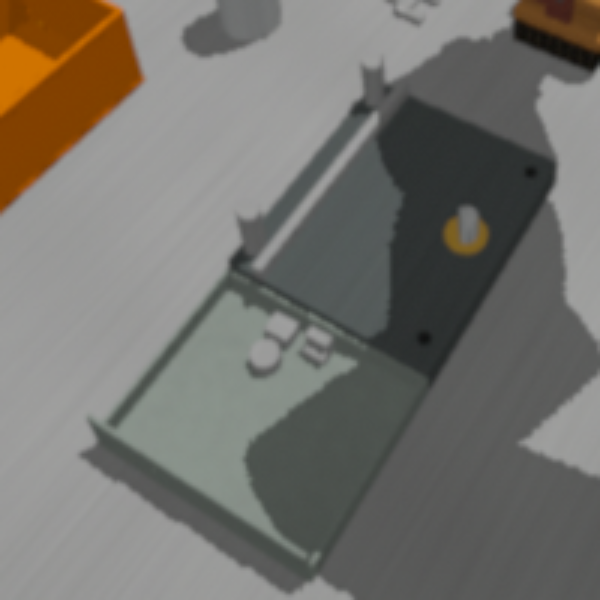

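All three slugs are in the pan and the bed is clear. Now I'll set the brush down, release it and go to the knob.

move_arm --pt "0 0 0.5 0 0" --pt "0 0 0 0 0" --pt "0 0 0 0 60" --pt "0 0 0 0 60" --pt "0 0 0 0 60" --pt "0 0 -2 0 60" --pt "0 0 -4.5 0 60" --pt "0 0 -4.5 0 60" --pt "-1 -4.8 0 0 60" --pt "-1 -4.8 0 0 60"

```text
t: 14.18
ee_pos: [527.7, -242.1, 161.0]
orientation: [-0.056, 3.139, -0.001]
ft_force: [0.7, 0.5, 0.5]
width: 52.6
grasp_force: 0.0
```

move_arm --pt "-1 -4.8 0 0 60" --pt "-0.9 -4.8 0 0 60" --pt "0 0 0 10.6 60" --pt "0 0 0 10.6 60" --pt "0 0 0 10.6 60" --pt "0 0 0 10.6 60" --pt "0 0 0 10.6 60" --pt "0 0 0 1.8 60" --pt "0 0 0 0 60"

```text
t: 15.3
ee_pos: [549.2, -336.4, 159.7]
orientation: [-1.394, -2.816, 0.0]
ft_force: [0.6, 1.4, -1.3]
width: 52.7
grasp_force: 0.0
```

```bash
python3 - <<'E'
from h import *
c=cal("wrist"); im=optics.get_image("wrist"); cv2.imwrite("pics/w6.png",im)
r=spotter.regions_of("wrist","knob"); print([(x["point"],x["conf"],x["region"].sum()) for x in r])
m=r[0]["region"]
q=fit([("wrist",c,m.astype(np.float32))],BAR+DIAL,(549,-336,-.92),0,[-1.2,-.92,-.6]); print("whole",q)
g=cv2.cvtColor(im,cv2.COLOR_BGR2GRAY); bm=((g<60)&cv2.dilate(m.astype(np.uint8),np.ones((3,3))).astype(bool)).astype(np.float32)
q2=fit([("wrist",c,bm)],BAR,q[:3],0,[-1.2,-.92,-.6]); print("bar",q2)
togo(q2[0],q2[1],25,q2[2]+np.pi/2)
im[...,2]=np.where(np.abs(sil("wrist",DIAL,q2,0,c)-.5)<.45,255,im[...,2]); im[...,1]=np.where(np.abs(sil("wrist",BAR,q2,0,c)-.5)<.45,255,im[...,1])
cv2.imwrite("pics/w6c.png",cv2.resize(im[100:300,180:460],None,fx=2.8,fy=2.8))
E
```

```text
[([324.9, 189.4], 0.85, np.int64(3540))]
whole (np.float64(547.4513283464523), np.float64(-335.91189447606297), np.float64(-0.8514587154913492), np.float64(0.037596046924591064))
bar (np.float64(548.0185817171111), np.float64(-336.1698002925363), np.float64(-0.8605079202729595), np.float64(0.07323330640792847))
t 15.4 pos [ 549.2 -336.4  159.7] toolx 127.3 tooly 37.3 z [-0.  0. -1.] q6 -1.22 F [-1.3 -0.  -0. ] w 53.0
shift cm [ 0.09 -0.08 13.47]
turn deg -3.4
```

View pics/w6c.png

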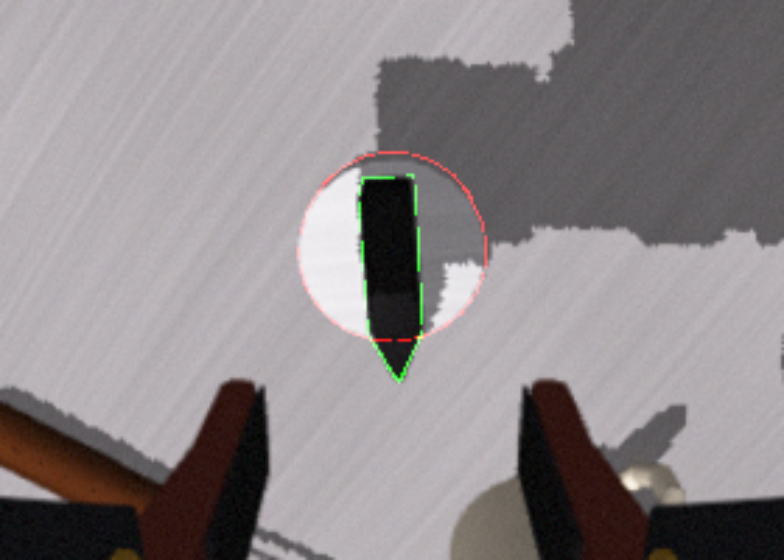

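```bash
python3 - <<'E'
from h import *
for n,p in (("scene",(305,333)),("side",(348,133)),("side",(175+342.0/2,115+20/2.))):
    print(n,[np.round(at_z(n,p,z)[:2]) for z in (30,45,60,90)])
m=spotter.find_in("wrist","mug"); print([(d["point"],d["conf"],np.round(at_z("wrist",d["point"],60))) for d in m])
o=get_obs(); print(o["ee_pos"])
E
```

```text
scene [array([ 681., -395.]), array([ 686., -401.]), array([ 690., -407.]), array([ 699., -420.])]
side [array([ 686., -424.]), array([ 677., -405.]), array([ 667., -386.]), array([ 648., -348.])]
side [array([ 714., -461.]), array([ 704., -441.]), array([ 694., -421.]), array([ 674., -381.])]
[([360.3, 309.9], 0.71, array([ 654., -405.,   60.]))]
[ 549.21512763 -336.44145887  159.73293621]
```

move_arm --pt "0.1 -0.1 3 -3.4 60" --pt "0 0 4 0 60" --pt "0 0 4 0 60" --pt "0 0 2.4 0 60" --pt "0 0 0 0 60" --pt "0 0 0 0 0" --pt "0 0 0 0 0" --pt "0 0 0 0 0" --pt "0 0 0 0 0" --pt "0 0 0 0 0"

```text
t: 16.7
ee_pos: [548.2, -336.5, 26.5]
orientation: [1.313, 2.853, -0.0]
ft_force: [-1.4, 0.1, 5.1]
width: 18.2
grasp_force: 30.0
```

```bash
python3 - <<'E'
from h import *
togo(464.5,80.7,160,np.radians(38+90))
E
```

```text
t 16.7 pos [ 548.2 -336.5   26.5] toolx 130.6 tooly 40.6 z [ 0.001 -0.    -1.   ] q6 -1.28 F [-1.4  0.1  5.1] w 18.2
shift cm [ 37.12  20.78 -13.38]
turn deg -87.4
```

move_arm --pt "0 0 -3.4 0 0" --pt "0 0 -5 0 0" --pt "0 0 -5 0 0" --pt "4.2 2.3 0 0 0" --pt "4.7 2.65 0 0 0" --pt "4.7 2.65 0 0 0" --pt "4.7 2.65 0 0 0" --pt "4.7 2.65 0 0 0" --pt "4.7 2.65 0 0 0" --pt "4.7 2.65 0 0 0"

```text
t: 17.95
ee_pos: [474.7, 29.8, 159.7]
orientation: [1.314, 2.854, 0.0]
ft_force: [0.1, 0.3, -0.9]
width: 17.9
grasp_force: 30.0
```

move_arm --pt "4.7 2.6 0 0 0" --pt "0 0 0 -9.8 0" --pt "0 0 0 -9.8 0" --pt "0 0 0 -9.8 0" --pt "0 0 0 -9.8 0" --pt "0 0 0 -9.8 0" --pt "0 0 0 -9.8 0" --pt "0 0 0 -9.8 0" --pt "0 0 0 -9.4 0" --pt "0 0 0 -9.4 0"

```text
t: 19.2
ee_pos: [464.2, 80.8, 159.6]
orientation: [1.03, -2.967, -0.0]
ft_force: [0.3, -0.3, -0.8]
width: 17.6
grasp_force: 30.0
```

```bash
python3 - <<'E'
from h import *
togo(464.8,80.7,90,np.radians(38+90))
c=cal("wrist"); im=optics.get_image("wrist"); b=im[60:360,120:520]; cv2.imwrite("pics/w7.png",cv2.resize(b,None,fx=2,fy=2))
E
```

```text
t 19.2 pos [464.2  80.8 159.6] toolx -141.7 tooly 128.3 z [-0. -0. -1.] q6 -2.09 F [ 0.3 -0.3 -0.8] w 17.6
shift cm [-0.04 -0.04  6.96]
turn deg 0.3
```

View pics/w7.png

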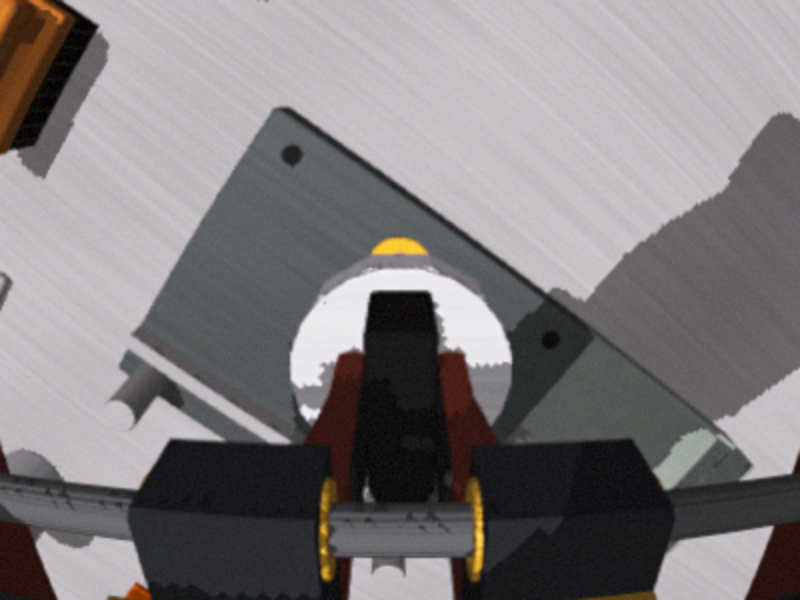

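The knob hangs centred over the collar (column 400 of the crop) and aligned with the spindle. Descending.

move_arm --pt "-0.05 -0.05 4 0 0" --pt "0 0 2.5 0 0" --pt "0 0 0.6 0 0" --pt "0 0 0.3 0 0" --pt "0 0 0.3 0 0" --pt "0 0 0.3 0 0" --pt "0 0 0 0 0"

```text
t: 20.12
ee_pos: [465.4, 80.8, 80.0]
orientation: [-1.022, 2.97, -0.0]
ft_force: [0.2, 1.0, -1.1]
width: 17.5
grasp_force: 30.0
```

move_arm --pt "0 0 0.3 0 0" --pt "0 0 0.3 0 0" --pt "0 0 0.3 0 0" --pt "0 0 0.15 0 0" --pt "0 0 0 0 0"

```text
t: 20.75
ee_pos: [465.2, 80.8, 69.1]
orientation: [1.022, -2.97, -0.0]
ft_force: [-0.9, 0.0, -2.1]
width: 18.1
grasp_force: 30.0
```

move_arm --pt "0 0 0.3 0 0" --pt "0 0 0.2 0 0" --pt "0 0 0 0 0" --pt "0 0 0 0 0"

```text
t: 21.25
ee_pos: [465.4, 80.8, 64.4]
orientation: [-1.022, 2.97, -0.0]
ft_force: [-0.9, -0.5, 3.7]
width: 17.8
grasp_force: 30.0
```

move_arm --pt "0 0 0.2 0 0" --pt "0 0 0.15 0 0" --pt "0 0 0 0 0" --pt "0 0 0 0 0"

```text
t: 21.75
ee_pos: [465.4, 80.8, 60.9]
orientation: [-1.022, 2.97, -0.0]
ft_force: [-1.5, -0.2, 6.7]
width: 17.5
grasp_force: 30.0
```

move_arm --pt "0 0 0.1 0 0" --pt "0 0 0 0 0" --pt "0 0 0 0 0"

```text
t: 22.12
ee_pos: [465.4, 80.8, 60.3]
orientation: [-1.022, 2.97, -0.0]
ft_force: [-2.7, -0.2, 12.2]
width: 18.3
grasp_force: 30.0
```

The force rose along the spring curve and then jumped at the stop, so the knob is home and fully pressed. I'm handing in.

```bash
python3 -c "
from h import *
o=get_obs(); print(o['ee_pos'],o['ft_force'],o['width'],o['t']); print(close_job())"
```

```text
[465.39690175  80.79488589  60.29723041] [-2.7272193  -0.19655742 12.17141999] 18.30179659251039 22.125
the job is handed in; nothing more can be done
None
```

I swept all three slugs into the pan, stood the brush back on the bench clear of the die, and handed the job in at 22.1 s with the knob still held pressed to the spindle's stop at about 12 N.

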